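Find the hidden tile catch of the drawer box

TASK

One of the eight tiles on top of the wooden box is a hidden push-button that sits slightly sunk and gives under the finger. Feel over the tiles with the fingertips until you find it, and press it down so that the drawer springs out by itself; then let the button come back up and draw away. Press with no more than moderate force, lift nothing, and leave the jars and the tin beside the box where they stand.

Things in the scene. Friction and masses are not known exactly. Their poses are not given: they have to be found in the camera images.
- tile_box: Wooden box fixed on the worktop, 150 (x) x 250 (y) x 85 mm high; origin at the centre of its underside, z up, y along its length, +x away from the drawer front (the drawer is in the low -x face).
- tile_top (a point): Centre of the box's flat top, 85 mm above the worktop, axes as the box: eight alike white tiles 48 mm square, centres at x = -25, +25 and y = -75, -25, +25, +75 mm from here, in a level wooden rim. Seven are rigid and level with the rim. One, in any of the eight places, is the button and lies 2 mm lower; a fingertip must go down wholly within its 50 mm square to press it.
- catch (a joint): Travel of the hidden tile button in m: 0 at rest (its top 83 mm above the worktop), 0.006 fully pressed; it starts to give at about 2 N, takes about 4.5 N to press fully, and springs back up when let go. The drawer is released at about 0.0035.
- drawer (a joint): Travel of the drawer in m: 0 shut (its 202 x 42 mm front, without handle, is flush with the box's -x face), 0.040 fully out along the box's -x. A spring drives it out and keeps it there once the catch is pressed.
- jar_1: Jar with black lid, 63 mm across, 94 mm high, behind the box; loose thing, stays where it stands: origin at the centre of its underside, z up.
- spice_jar_1: Small spice jar, 42 mm across, 106 mm high, behind the box; loose thing, stays where it stands: origin at the centre of its underside, z up.
- tin_1: Food tin, 75 mm across, 58 mm high, beside the box's -y end; loose thing, stays where it stands: origin at the centre of its underside, z up.
Things that resemble listed ones, but are neither listed nor needed, are in the scene too. What is shaped like the tin_1 but red or yellow is not meant.

How it is judged:
By the outcome, as a careful person would: the job done as asked, in the order asked, and still so for the second after the job is handed in, with the robot touching nothing.
It also fails if it takes over 58 s, if anything falls off the work surface, if the arm or the gripper's body presses on something with over 40 N, if the wrist force passes 120 N, or if a joint passes its speed limit or range.

ROBOT

A 6-joint arm with a two-finger parallel gripper is mounted at the origin on a cart in front of the work surface, level with it; the furniture and walls round the work are solid. World frame = base frame: x ahead of the robot, y to its left, z up, the work surface at z = 0. Lengths are in m, angles in rad, forces in N, time in s.
With the tool pointing down it reaches from about 0.35 to 0.775 m from the base axis. Payload 7.3 kg.
Tool frame: the origin (TCP) lies midway between the tips of the shut fingers; the grasp point (between the pads) lies grasp_offset behind it (grasp_offset is the distance from the TCP to the grasp point, in m); z points along the fingers, y is the line along which they close (so a half turn about z gives the same grasp; the last joint's range is limited). The gripper opens to 92 mm and grips with 3 to 60 N. Pads are 19 mm wide; open, the fingers measure 130 mm over their backs; the gripper's body (75 mm by 190 mm) begins 47 mm behind the grasp point.
Start: joints at [1.203, 0.342, 1.524, -0, 1.275, -0.146], TCP at [0.115, 0.512, 0.227] pointing down, gripper open.
Joint ranges: [-2.53, 2.53], [-0.77, 2.02], [0.04, 2.7], [-1, 4.14], [0.28, 2.66], [-3.11, 3.11]. Speed limits (rad/s): [2.57, 2.57, 3.14, 3.14, 3.14, 3.14].

INTERFACE

Orientations are given as [roll, pitch, yaw] about the fixed x, y, z axes, in that order (R = Rz(yaw) Ry(pitch) Rx(roll)).
In Python, from cell import * gives the robot as it stands.
- The arm moves only by the tool step_arm, never from a script. Its argument "plan" is a list of rows, each a list of 5 numbers: the closure, from -1 (fully open) to 1 (shut), then the shift along the tool's x, y, z in m, then the turn about the tool's z in rad. In form: [[hand, x, y, z, twist], ...]. A call has 1 to 20 rows; each row is the pose to reach, as a shift and turn from the pose commanded when the call began, along the tool's axes at that moment; what a row does not reach only later rows make up. A row lasts 1/8 s, in which the tool goes at most 62.5 mm and 10.7 degrees, less where a joint would pass 70% of its speed; a pose out of reach is approached as far as the arm can. A call with a gripper value outside its range is refused whole. The fingers move at their own pace and stop on an object; "grip_force" is the grip in N (left out, the last holds). Time passes only in rows, so rows that repeat a pose let the fingers close. It gives the time, the measured TCP pose, the force, the opening and the grip force at its end, in the units of the state.
- observe(): the state, without advancing time (a new reading comes with each control period).
- read_camera(name): name is "scene" or "top"; returns a dict with "img" (480x640x3 uint8, red, green, blue), "range_z" (480x640 float32, m along the optical axis (not along the pixel's ray), 0 where there is no reading), "fx", "fy", "cx", "cy" (pixels), "R" (3x3) and "t" (3): a world point X has camera coordinates R X + t. Camera axes: x right, y down, z forward; pixel columns grow to the right and rows downward; lengths in m; the calibration is good to about 2 mm. A picture is of the moment at which its call begins.
- hand_in(): hands the job in; it is judged then, once.
The state is a dict: "time": time; "qpos": joint angles; "qvel": joint speeds; "joint_efforts": joint torques, N m; "tool_pos": TCP position; "tool_rot": TCP orientation; "contact_force": force on the tool from outside, world axes, zero at the start; "torque": the same for the moment, N m; "opening": finger opening in m; "grip_force": force on a finger pad.
Only numpy, scipy, OpenCV 4.12 (cv2) and the standard library are available. Lean on these libraries where they do the work, as an engineer would, in place of code of your own. Each camera call takes 0.05 s, during which the arm holds its last target. There are 200 camera calls.

## Working session

There is one attempt and no reset: what is moved stays moved. The work goes in short steps, Python scripts to look and compute and a tool call to move; the robot and the scene stay as the last step left them, time stands still between calls to the robot, and variables do not carry over. Pictures are saved under pics/ and viewed, at most 10 in all, crops included, and the job is handed in when it is done.

Besides the shell and the picture viewer there is one more tool, called after ">>>" in YAML: its name, and indented under it one key for each argument. step_arm: Moves the arm, as the interface text tells. Its arguments: {"type":"object","properties":{"plan":{"type":"array","items":{"type":"array","items":{"type":"number"}}},"grip_force":{"type":"number"}},"required":["plan"]}

```bash
mkdir -p pics; python3 - <<'E'
from cell import *
import cv2,numpy as np
for n in("scene","top"):
    c=read_camera(n); cv2.imwrite(f"pics/{n}0.png",c["img"][:,:,::-1]); np.savez(f"{n}0.npz",**c)
    print(n,c["fx"],c["cx"],c["cy"],np.round(-c["R"].T@c["t"],3),np.round(c["R"],3).tolist())
s=observe();print({k:np.round(v,3) for k,v in s.items()})
E
```

```text
scene 490.6628687719584 321.3977152678309 240.82961225404736 [ 0.144 -0.937  0.506] [[0.885, -0.465, 0.026], [-0.209, -0.446, -0.87], [0.416, 0.765, -0.492]]
top 477.32266137245637 322.98443831608574 236.69108804789937 [ 0.427 -0.279  0.941] [[0.014, -1.0, -0.015], [-0.992, -0.012, -0.124], [0.123, 0.017, -0.992]]
{'time': np.float64(0.1), 'qpos': array([ 1.203,  0.343,  1.525,  0.   ,  1.275, -0.146]), 'qvel': array([ 0.001, -0.001, -0.002,  0.   ,  0.001,  0.   ]), 'joint_efforts': array([ 2.000e-03, -4.320e+01, -2.447e+01,  7.200e-02,  5.300e-02,
       -0.000e+00]), 'tool_pos': array([0.115, 0.512, 0.226]), 'tool_rot': array([-3.14, -0.  ,  2.92]), 'contact_force': array([ 0.04 , -0.012,  0.767]), 'torque': array([ 0.027,  0.003, -0.017]), 'grip_force': np.float64(0.0), 'opening': np.float64(0.092)}
```

View pics/top0.png

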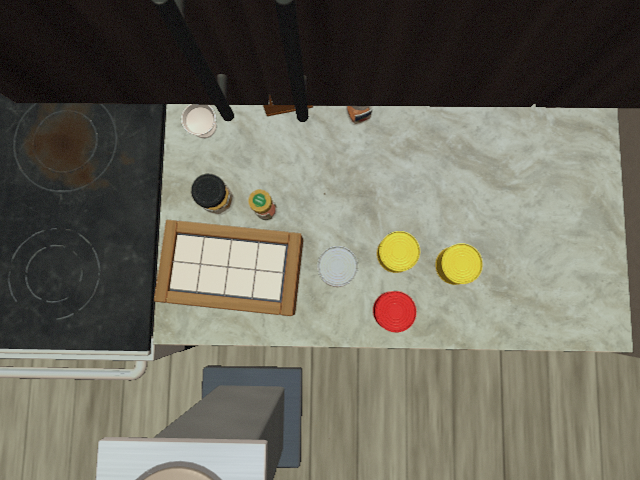

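View pics/scene0.png

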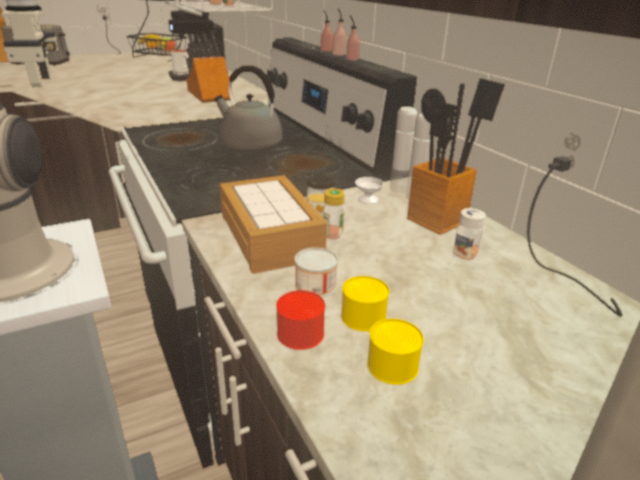

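Top view: the tile box is centred at about (228,267). The black-lid jar is at (211,193), the spice jar at (261,204) and the silver tin at (338,266). The red (395,311) and yellow (399,251; 461,264) tins are decoys. Only one tiled box is in view.

```bash
cat > h.py <<'E'
import numpy as np,cv2
def ray(c,u,v,z):
    R,t=c["R"],c["t"]; o=-R.T@t
    d=R.T@np.array([(u-c["cx"])/c["fx"],(v-c["cy"])/c["fy"],1.]); return o+d*(z-o[2])/d[2]
def pts(c):
    v,u=np.mgrid[:480,:640]; Z=c["range_z"]
    P=np.stack([(u-c["cx"])/c["fx"]*Z,(v-c["cy"])/c["fy"]*Z,Z],-1); return (P-c["t"])@c["R"]
E
python3 - <<'E'
from h import *
c=dict(np.load("top0.npz")); img=c["img"]
hsv=cv2.cvtColor(img,cv2.COLOR_RGB2HSV); P=pts(c)
roi=np.zeros((480,640),bool); roi[225:312,158:300]=1
m=(roi&(hsv[...,2]>190)&(hsv[...,1]<50)&(P[...,2]>.07)).astype(np.uint8)
m=cv2.morphologyEx(m,cv2.MORPH_CLOSE,np.ones((5,5)))
cn=max(cv2.findContours(m,0,2)[0],key=cv2.contourArea)
w=np.array([ray(c,u,v,.085)[:2] for u,v in cn[:,0]],np.float32)
r=cv2.minAreaRect(w); print("rect",r)
mo=cv2.moments(cn); ctr=ray(c,mo["m10"]/mo["m00"],mo["m01"]/mo["m00"],.085); print("moment",ctr)
B=cv2.boxPoints(r); 
e=[B[1]-B[0],B[2]-B[1]]; l=max(e,key=np.linalg.norm); l=l*np.sign(l[1]); yaw=np.arctan2(-l[0],l[1]); print("yaw",yaw)
C=np.array(r[0]); ex=np.array([np.cos(yaw),np.sin(yaw)]); ey=np.array([-ex[1],ex[0]])
# box outline by height
hm=(roi&(abs(P[...,2]-.085)<.012)).astype(np.uint8); cb=max(cv2.findContours(hm,0,2)[0],key=cv2.contourArea)
print("box",cv2.minAreaRect(np.array([ray(c,u,v,.085)[:2] for u,v in cb[:,0]],np.float32)))
for x in(-.025,.025):
  for y in(-.075,-.025,.025,.075):
    q=C+x*ex+y*ey; d=(P[...,:2]-q); s=roi&(abs(d@ex)<.018)&(abs(d@ey)<.018)
    print(x,y,q.round(4),s.sum(),"z mean %.4f std %.4f"%(P[s][:,2].mean(),P[s][:,2].std()), img[s].mean(0).round(0))
for n,b in dict(jar=(185,170,238,218),spice=(244,185,280,222),tin=(315,242,362,292)).items():
    s=np.zeros_like(roi); s[b[1]:b[3],b[0]:b[2]]=1; s&=P[...,2]>.04
    print(n,P[s].min(0).round(3),P[s].max(0).round(3))
cv2.imwrite("pics/crop.png",cv2.resize(img[160:320,150:310,::-1],(600,600),interpolation=cv2.INTER_CUBIC))
E
```

```text
rect ((0.4772395193576813, -0.09279366582632065), (0.1970587819814682, 0.09655064344406128), 84.82417297363281)
moment [ 0.47673559 -0.09311203  0.085     ]
yaw -0.09033521
box ((0.47701436281204224, -0.09276428818702698), (0.2500509023666382, 0.1495039463043213), 84.93270874023438)
-0.025 -0.075 [ 0.4456 -0.1652] 407 z mean 0.0836 std 0.0014 [219. 216. 198.]
-0.025 -0.025 [ 0.4501 -0.1154] 405 z mean 0.0857 std 0.0014 [219. 215. 197.]
-0.025 0.025 [ 0.4546 -0.0656] 400 z mean 0.0859 std 0.0015 [219. 214. 196.]
-0.025 0.075 [ 0.4591 -0.0158] 390 z mean 0.0857 std 0.0015 [218. 213. 195.]
0.025 -0.075 [ 0.4954 -0.1697] 399 z mean 0.0856 std 0.0014 [219. 215. 197.]
0.025 -0.025 [ 0.4999 -0.1199] 395 z mean 0.0857 std 0.0015 [219. 214. 196.]
0.025 0.025 [ 0.5044 -0.0702] 397 z mean 0.0857 std 0.0015 [218. 213. 195.]
0.025 0.075 [ 0.5089 -0.0204] 397 z mean 0.0857 std 0.0016 [218. 213. 195.]
jar [ 0.427 -0.279  0.04 ] [ 0.647 -0.022  0.941]
spice [ 0.427 -0.279  0.041] [ 0.615 -0.129  0.941]
tin [ 0.427 -0.327  0.051] [ 0.52  -0.253  0.941]
```

View pics/crop.png

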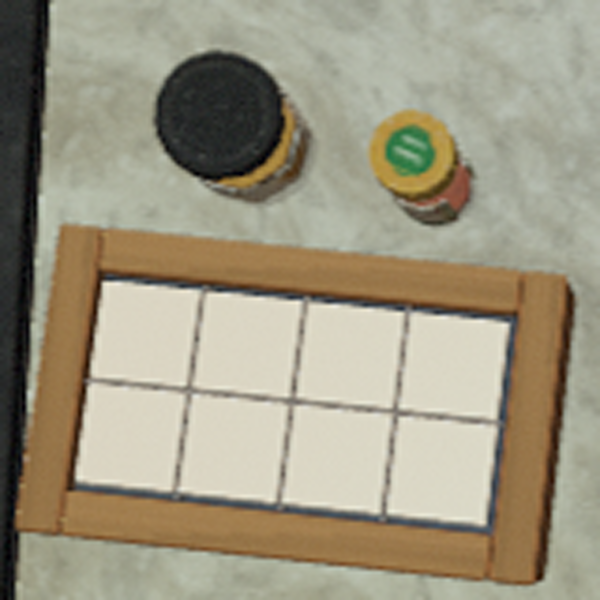

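Depth shows one tile 2.1 mm low: box (-25,-75), at the lower right of the crop (440,475), world (0.4456,-0.1652). Rect 197x97 mm and outline 250x150 mm match the sizes given. Next I work out the shifts in tool axes.

```bash
cat >> h.py <<'E'
from scipy.spatial.transform import Rotation as Ro
def shift(s,p): return (Ro.from_euler("xyz",s["tool_rot"]).as_matrix().T@(np.array(p)-s["tool_pos"])).round(4)
E
python3 - <<'E'
from cell import *
from h import *
s=observe(); print(s["tool_pos"],s["tool_rot"],grasp_offset if "grasp_offset" in globals() else "")
for p in [(.36,.36,.2),(.46,.15,.17),(.4456,-.1652,.15),(.4456,-.1652,.10)]: print(p,shift(s,p))
print("twist",s["tool_rot"][2]-(np.pi-.0903))
E
```

```text
[0.1153614  0.51180247 0.22610889] [-3.14021640e+00 -2.05761902e-04  2.91977923e+00] 0.0188
(0.36, 0.36, 0.2) [-0.272  -0.0942  0.0262]
(0.46, 0.15, 0.17) [-0.4158 -0.277   0.0564]
(0.4456, -0.1652, 0.15) [-0.4711 -0.5877  0.0768]
(0.4456, -0.1652, 0.1) [-0.4711 -0.5876  0.1268]
twist -0.13151341883223155
```

>>> step_arm:
  plan:
    - [1,-0.272,-0.0942,0.026,-0.05]
    - [1,-0.272,-0.0942,0.026,-0.1]
    - [1,-0.272,-0.0942,0.026,-0.1315]
    - [1,-0.272,-0.0942,0.026,-0.1315]
    - [1,-0.272,-0.0942,0.026,-0.1315]
    - [1,-0.4158,-0.277,0.056,-0.1315]
    - [1,-0.4158,-0.277,0.056,-0.1315]
    - [1,-0.4158,-0.277,0.056,-0.1315]
    - [1,-0.4158,-0.277,0.056,-0.1315]
    - [1,-0.4711,-0.5877,0.076,-0.1315]
    - [1,-0.4711,-0.5877,0.076,-0.1315]
    - [1,-0.4711,-0.5877,0.076,-0.1315]
    - [1,-0.4711,-0.5877,0.076,-0.1315]
    - [1,-0.4711,-0.5877,0.076,-0.1315]
    - [1,-0.4711,-0.5877,0.076,-0.1315]
    - [1,-0.4711,-0.5877,0.076,-0.1315]
    - [1,-0.4711,-0.5877,0.076,-0.1315]
  grip_force: 10

```text
time: 2.22
tool_pos: [0.4457, -0.1633, 0.1506]
tool_rot: [3.141, -0.0, 3.053]
contact_force: [-1.2, -0.7, -0.4]
opening: 0.0006
grip_force: 0.0
```

>>> step_arm:
  plan:
    - [1,0,0,0.02,0]
    - [1,0,0,0.04,0]
    - [1,0,0,0.055,0]
    - [1,0,0,0.06,0]
    - [1,0,0,0.062,0]
    - [1,0,0,0.062,0]

```text
time: 2.98
tool_pos: [0.4461, -0.1646, 0.0891]
tool_rot: [-3.141, 0.001, 3.052]
contact_force: [-0.5, -0.0, 0.9]
opening: 0.0009
grip_force: 0.0
```

```bash
python3 - <<'E'
from cell import *
from h import *
s=observe(); print(s["tool_pos"],s["contact_force"],shift(s,(.4456,-.1652,.083)))
c=read_camera("scene"); np.savez("s1.npz",**c)
cv2.imwrite("pics/s1.png",cv2.resize(c["img"][120:300,180:380,::-1],(800,600)[:1]+(720*800//800-120,) ,interpolation=cv2.INTER_CUBIC))
E
```

```text
[ 0.44610315 -0.16455013  0.08913433] [-0.49370097 -0.0032625   0.85563442] [ 0.0004 -0.0007  0.0061]
```

View pics/s1.png

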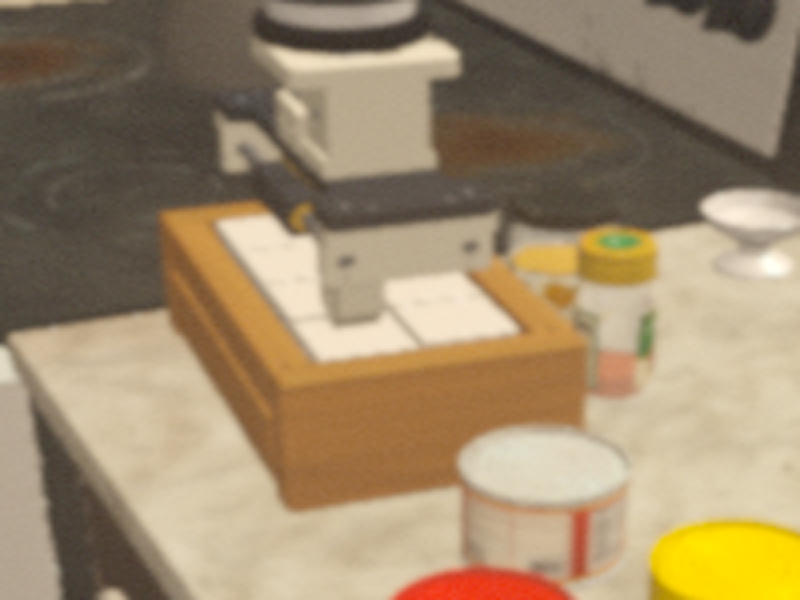

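The crop shows the shut fingertips at (350,320), over the nearest front tile, and the drawer front shut. I lower in small steps and watch the force.

>>> step_arm:
  plan:
    - [1,0,0,0.002,0]
    - [1,0,0,0.004,0]
    - [1,0,0,0.006,0]
    - [1,0,0,0.007,0]
    - [1,0,0,0.007,0]

```text
time: 3.65
tool_pos: [0.4458, -0.1648, 0.0818]
tool_rot: [-3.142, 0.0, 3.051]
contact_force: [-0.9, 1.2, 3.3]
opening: 0.0006
grip_force: 1.5
```

The tip is 3 mm below the rim at about 3 N, so the tile is giving. I press on.

>>> step_arm:
  plan:
    - [1,0,0,0.001,0]
    - [1,0,0,0.002,0]
    - [1,0,0,0.003,0]
    - [1,0,0,0.0035,0]
    - [1,0,0,0.0035,0]
    - [1,0,0,0.0035,0]

```text
time: 4.4
tool_pos: [0.4458, -0.1648, 0.0782]
tool_rot: [-3.142, 0.0, 3.051]
contact_force: [-0.3, -0.5, 5.2]
opening: 0.0006
grip_force: 1.8
```

```bash
python3 - <<'E'
from cell import *
from h import *
s=observe(); print(s["tool_pos"],s["contact_force"])
c=read_camera("scene"); a=np.load("s1.npz")["img"]
print("changed px left of box",(cv2.absdiff(a,c["img"])[180:280,200:250].max(-1)>40).sum())
cv2.imwrite("pics/s2.png",cv2.resize(c["img"][120:300,180:380,::-1],(800,600),interpolation=cv2.INTER_CUBIC))
E
```

```text
[ 0.44583533 -0.16481329  0.07824412] [-0.26977223 -0.52007509  5.18122784]
changed px left of box 1491
```

View pics/s2.png

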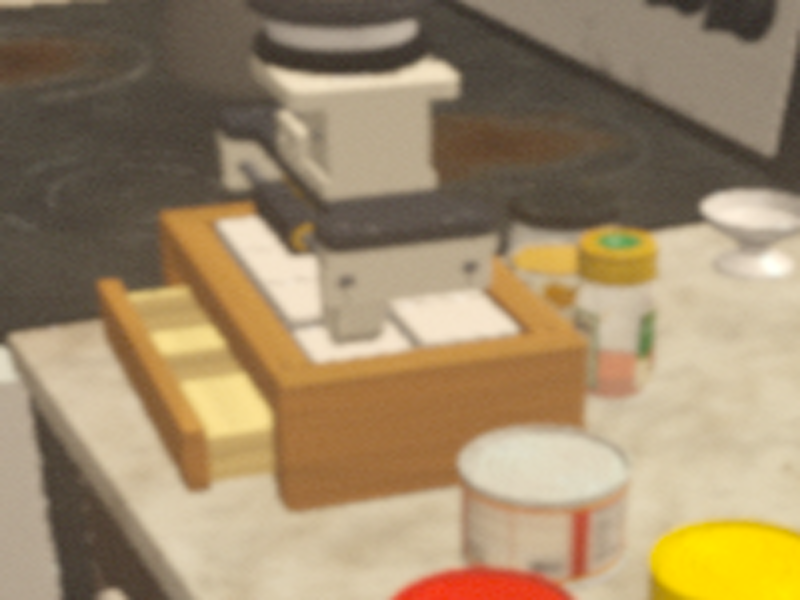

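The drawer has sprung out: its front now runs from about (110,280) to (200,480). I let the button up and draw straight away.

>>> step_arm:
  plan:
    - [1,0,0,-0.003,0]
    - [1,0,0,-0.006,0]
    - [1,0,0,-0.012,0]
    - [1,0,0,-0.03,0]
    - [1,0,0,-0.06,0]
    - [1,0,0,-0.1,0]
    - [1,0,0.06,-0.12,0]
    - [1,0,0.12,-0.12,0]
    - [1,0,0.18,-0.12,0]
    - [1,0,0.24,-0.12,0]
    - [1,0,0.3,-0.12,0]
    - [1,0,0.3,-0.12,0]
    - [1,0,0.3,-0.12,0]
    - [1,0,0.3,-0.12,0]

```text
time: 6.2
tool_pos: [0.4728, 0.1328, 0.1982]
tool_rot: [-3.141, -0.0, 3.049]
contact_force: [0.2, -0.4, 0.5]
opening: 0.0005
grip_force: 0.0
```

```bash
python3 - <<'E'
from cell import *
from h import *
s=observe(); print(s["tool_pos"],s["contact_force"])
c=read_camera("top"); P=pts(c)
C=np.array([.4772,-.0928]); ex=np.array([.9959,-.0902]); ey=np.array([.0902,.9959])
for x in(-.025,.025):
  for y in(-.075,-.025,.025,.075):
    d=P[...,:2]-(C+x*ex+y*ey); k=(abs(d@ex)<.018)&(abs(d@ey)<.018); print(x,y,k.sum(),np.median(P[k][:,2]).round(4) if k.any() else None)
d=P[...,:2]-C; k=(abs(d@ey)<.06)&(d@ex<-.08)&(d@ex>-.2)&(P[...,2]>.03)&(P[...,2]<.08); print("drawer front x",(d@ex)[k].min())
a=np.load("top0.npz")["img"]; print("jar/tin diff",[(cv2.absdiff(a,c["img"])[v0:v1,u0:u1].max(-1)>50).sum() for u0,v0,u1,v1 in((185,170,238,218),(244,185,280,222),(315,242,362,292))])
cv2.imwrite("pics/t2.png",c["img"][:,:,::-1])
E
```

```text
[0.47277542 0.13275962 0.19823376] [ 0.20003588 -0.42108912  0.48063023]
-0.025 -0.075 405 0.0836
-0.025 -0.025 403 0.0857
-0.025 0.025 405 0.0857
-0.025 0.075 403 0.0857
0.025 -0.075 395 0.0855
0.025 -0.025 399 0.0856
0.025 0.025 393 0.0856
0.025 0.075 392 0.0857
drawer front x -0.11522313716060706
jar/tin diff [np.int64(0), np.int64(0), np.int64(0)]
```

View pics/t2.png

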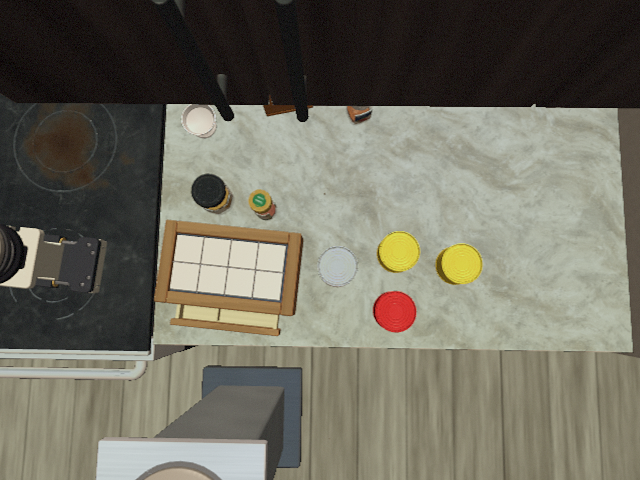

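The drawer is fully out, with its front at (225,325), 40 mm past the face. The button is back at its rest height, the jars and tin are unmoved, and the arm is clear at (60,262).

```bash
python3 -c "
from cell import *
print(hand_in())"
```

```text
the job is handed in; nothing more can be done
None
```

The job is handed in: the button was the front tile at the -y end; the depth image showed it 2 mm low, so I pressed only that tile (about 5 N) without feeling over the others; the drawer sprang out 40 mm, the button came back up, the jars and tin did not move, and the arm is clear.

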